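# Tighten a pump's sight-glass ring with a pin spanner

## Task

The brass ring round the sight glass of the green garden pump has been left loose. Take the two-pin spanner out of its wooden stand, feel gently for two opposite ring holes without pushing the ring round until both pins are fully home, and only then turn the ring clockwise until it is tight against its stop, without forcing it. Put the spanner back in its stand, pins in the holes and standing upright, and leave the other things on the bench alone.

Things in the scene. Friction and masses are not known exactly. Their poses are not given: they have to be found in the camera images.
- ring_face (a point): Centre of the brass ring's upper face, on its vertical axis, 66 mm above the bench. The point belongs to the fixed housing: it does not turn with the ring, and its axes do not show the holes. Ring 72 mm across, 10 thick, bore 33; six 8 mm through holes, 60 degrees apart, at radius 25 mm. Their angle differs each time and is not reported: look or feel for it.
- ring (a joint): How far the ring is turned clockwise (seen from above), rad, from its loosest point; starts at 0 to 0.1, firm stop (tight) at 0.95; it does not tell where the holes are. The thread drags with about 0.2 N m: the ring stays put under pins sliding on it with 4 to 8 N; pressing over 15 N or turning on with the pins half in drags it. Over 0.7 N m at the stop is forcing it.
- spanner_grip (a point): Centre of the spanner's orange T-handle, a bar 70 mm long (its x), 16 mm thick (its y) and 30 mm high (its z), made to be gripped across its 16 mm from above; 56 mm above the pin tips, and 70 mm above the bench when the spanner is in its stand. The spanner weighs about 0.22 kg and is the same after half a turn.
- spanner_foot (a point): Centre of the flat underside of the steel crossbar (64 mm along x, 20 along y, 9 thick), 48 mm below the handle's centre, axes alike, z up. Two 5 mm round-nosed pins stick out 8 mm below it, 25 mm to either side along x. With both pins home in the ring this point lies at ring_face; with the pins merely standing on the ring it is 6 to 8 mm higher.
- spanner: The whole two-pin spanner; origin midway between the pin tips, x along the line through the pins, z up.
- pump: The green pump housing with its ring, fixed to the bench; origin at the centre of its foot, z up. Foot 104 mm across with four bolts outside; two hose stubs along y and -y reach 70 mm from the axis.
- stand_top (a point): Centre of the top face of the wooden stand (96 mm along x, 56 mm along y, 22 mm high, fixed). Two 11 mm holes, 14 mm deep, lie 25 mm to either side along x. With the spanner put away its crossbar rests flat on this face, spanner_foot at this point, either way round.
- clay_pot: Small loose clay pot, 74 mm wide, 65 mm high, origin under its centre. To be left alone.
- tape_measure: Loose yellow tape measure, 38x82x64 mm, origin under its centre. To be left alone.
Things that resemble listed ones, but are neither listed nor needed, are in the scene too. What is shaped like the spanner but blue or pink is not meant.

How it is judged:
By the outcome, as a careful person would: the job done as asked, in the order asked, and still so for the second after the job is handed in, with the robot touching nothing.
It also fails if it takes over 69 s, if anything falls off the work surface, if the arm or the gripper's body presses on something with over 40 N, if the wrist force passes 120 N, or if a joint passes its speed limit or range.

## Robot

A 6-joint arm with a two-finger parallel gripper is mounted at the origin on a cart in front of the work surface, level with it; the furniture and walls round the work are solid. World frame = base frame: x ahead of the robot, y to its left, z up, the work surface at z = 0. Lengths are in m, angles in rad, forces in N, time in s.
With the tool pointing down it reaches from about 0.3 to 0.825 m from the base axis. Payload 5.4 kg.
Tool frame: the origin (TCP) lies midway between the tips of the shut fingers; the grasp point (between the pads) lies 19 mm behind it (ctrl.hold_point_z is the distance from the TCP to the grasp point, in m); z points along the fingers, y is the line along which they close (so a half turn about z gives the same grasp; the last joint's range is limited). The gripper opens to 92 mm and grips with 3 to 60 N. Pads are 20 mm wide; open, the fingers measure 128 mm over their backs; the gripper's body (75 mm by 189 mm) begins 69 mm behind the grasp point.
Start: joints at [1.12, 0.158, 1.597, -0, 1.386, -0.21], TCP at [0.137, 0.558, 0.215] pointing down, gripper open.
Joint ranges: [-2.91, 2.91], [-0.94, 2.29], [0.18, 2.7], [-1.29, 4.43], [0.17, 2.64], [-3, 3]. Speed limits (rad/s): [2.57, 2.57, 3.14, 3.14, 3.14, 3.14].

## Interface

Orientations are given as a rotation vector (axis times angle).
In Python, from bench import ctrl, viewer gives the robot as it stands. The module is installed in compiled form; this text tells all that it offers.
- The arm moves only by the tool arm_command, never from a script. Its argument "moves" is a list of rows, each an object of numbers: "wx", "wy", "wz": the turn, a rotation vector about the world's x, y, z in degrees; "x", "y", "z": the shift along the world's x, y, z in mm; "fingers": the opening, from 0 (shut) to 1 (fully open). In form: [{"wx": .., "wy": .., "wz": .., "x": .., "y": .., "z": .., "fingers": ..}, ...]. A call has 1 to 5 rows; each row shifts and turns the commanded pose from where the row before left it; what a row does not reach is not made up. A row lasts 1/12 s, in which the tool goes at most 41.7 mm and 7.16 degrees, less where a joint would pass 70% of its speed; a pose out of reach is approached as far as the arm can. A call with a gripper value outside its range is refused whole. The fingers move at their own pace and stop on an object; "newtons" is the grip in N (left out, the last holds). Time passes only in rows, so rows that do not move let the fingers close. It gives the time, the measured TCP pose, the force, the opening and the grip force at its end, in the units of the state.
- ctrl.observe(): the state, without advancing time (a new reading comes with each control period).
- viewer.grab_frame(name): name is "scene" or "top" or "wrist"; returns the picture (420x560x3 uint8, blue, green, red); there is no depth.
- viewer.camera_model(name): a dict with "fovy" (degrees; the focal length in pixels is half the picture's height over the tangent of half this angle, whatever the lens; pixels are square), "cx", "cy" (the principal point, pixels), "R" (3x3) and "t" (3): a world point X has camera coordinates R X + t. Camera axes: x right, y down, z forward; pixel columns grow to the right and rows downward; lengths in m; the calibration is good to about 2 mm. The wrist camera is an equidistant fisheye: a pixel r from the principal point sees the ray r / f radians off the axis. A picture is of the moment at which its call begins: read the wrist's pose just before it. camera_model takes no time and is no camera call; for the wrist camera it gives the pose at the moment of the call.
- ctrl.sign_off(): hands the job in; it is judged then, once.
The state is a dict: "time_s": time; "joints": joint angles; "joint_velocities": joint speeds; "effort": joint torques, N m; "tcp_pos": TCP position; "tcp_rot": TCP orientation; "force": force on the tool from outside, world axes, zero at the start; "ft_torque": the same for the moment, N m; "grip_width": opening from 0.0 (shut) to 1.0 (fully open); "grasp_force": force on a finger pad.
Only numpy, scipy, OpenCV 4.12 (cv2) and the standard library are available. Lean on these libraries where they do the work, as an engineer would, in place of code of your own. Each camera call takes 0.05 s, during which the arm holds its last target. There are 200 camera calls.

## Working session

There is one attempt and no reset: what is moved stays moved. The work goes in short steps, Python scripts to look and compute and a tool call to move; the robot and the scene stay as the last step left them, time stands still between calls to the robot, and variables do not carry over. Pictures are saved under pics/ and viewed, at most 10 in all, crops included, and the job is handed in when it is done.

Besides the shell and the picture viewer there is one more tool, called after ">>>" in YAML: its name, and indented under it one key for each argument. arm_command: Moves the arm, as the interface text tells. Its arguments: {"type":"object","properties":{"moves":{"type":"array","items":{"type":"object","properties":{"wx":{"type":"number"},"wy":{"type":"number"},"wz":{"type":"number"},"x":{"type":"number"},"y":{"type":"number"},"z":{"type":"number"},"fingers":{"type":"number"}}}},"newtons":{"type":"number"}},"required":["moves"]}

```bash
mkdir -p pics
cat > h.py <<'E'
import numpy as np, cv2
from bench import ctrl, viewer
def ray(cam,u,v):
    f=210/np.tan(np.radians(cam['fovy'])/2); x=(u-cam['cx']);y=(v-cam['cy'])
    if cam.get('fish'):
        r=np.hypot(x,y); th=r/f; d=np.array([np.sin(th)*x/max(r,1e-9),np.sin(th)*y/max(r,1e-9),np.cos(th)])
    else: d=np.array([x/f,y/f,1])
    R=np.array(cam['R']);t=np.array(cam['t'])
    return -R.T@t, R.T@d
def cm(n):
    c=dict(viewer.camera_model(n)); c['fish']=(n=='wrist'); return c
def onz(cam,u,v,z):
    o,d=ray(cam,u,v); return o+d*(z-o[2])/d[2]
def proj(cam,X):
    f=210/np.tan(np.radians(cam['fovy'])/2)
    p=np.array(cam['R'])@np.array(X)+np.array(cam['t'])
    if cam.get('fish'):
        r=np.hypot(p[0],p[1]); k=f*np.arctan2(r,p[2])/max(r,1e-9)
    else: k=f/p[2]
    return np.array([cam['cx']+k*p[0],cam['cy']+k*p[1]])
E
python3 - <<'E'
from h import *
s=ctrl.observe(); print({k:np.round(v,3) for k,v in s.items()})
a=viewer.grab_frame('scene'); b=viewer.grab_frame('top'); c=viewer.grab_frame('wrist')
for n,i in zip(('scene','top','wrist'),(a,b,c)): cv2.imwrite(f'pics/{n}0.png',i)
cv2.imwrite('pics/all0.png',cv2.resize(np.vstack([np.hstack([a,b]),np.hstack([c,c*0])]),(800,600),interpolation=cv2.INTER_AREA))
for n in ('scene','top','wrist'):
    c=cm(n); print(n,c['fovy'],c['cx'],c['cy'],np.round(-np.array(c['R']).T@np.array(c['t']),3))
print(ctrl.hold_point_z)
E
```

```text
{'time_s': np.float64(0.0), 'joints': array([ 1.12 ,  0.159,  1.598, -0.   ,  1.386, -0.21 ]), 'joint_velocities': array([ 0.001, -0.   , -0.002, -0.001, -0.   , -0.001]), 'effort': array([-2.0000e-03, -3.8556e+01, -3.2210e+01,  7.0000e-02,  3.8000e-02,
       -0.0000e+00]), 'tcp_pos': array([0.137, 0.558, 0.214]), 'tcp_rot': array([-3.770e-01, -3.118e+00,  3.000e-03]), 'force': array([-0.827, -0.597,  0.079]), 'ft_torque': array([-0.005, -0.018,  0.042]), 'grasp_force': np.float64(0.0), 'grip_width': np.float64(0.999)}
scene 54.51666417139715 279.1025931435286 209.5877244017898 [-0.232 -0.551  0.721]
top 54.25272131520373 280.8089843122127 215.06469696286337 [0.291 0.038 1.486]
wrist 65.70646984690485 279.8881612674134 205.37532458728657 [0.054 0.578 0.384]
0.0187
```

View pics/all0.png

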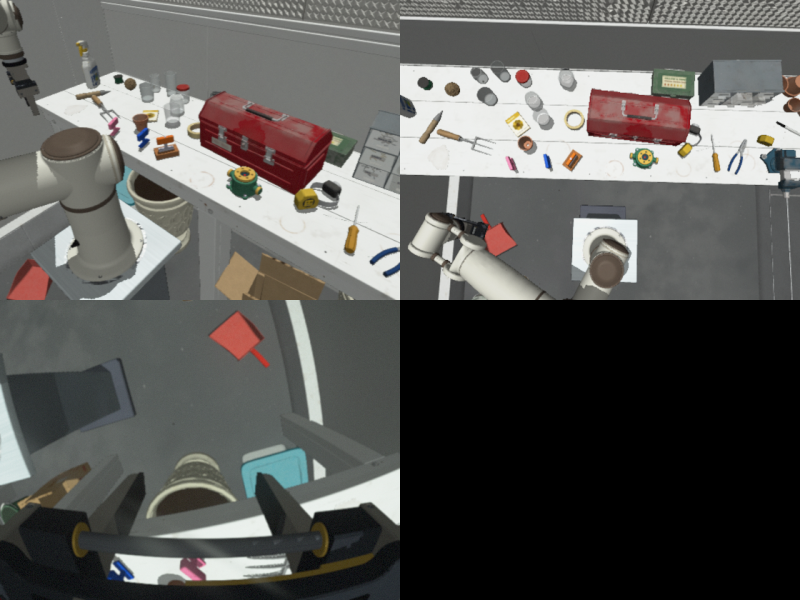

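The composite shows these things (full-size top-view pixels):
- Orange spanner and stand at about (241,224).
- Blue look-alike at (206,224) and pink look-alike at (156,227).
- Green pump at (342,221).
- Clay pot at (176,203).
- Tape measure at about (400,210).

I choose the orange one in the wooden stand and check it in a close crop.

Run:
```python
from h import *
b=cv2.imread('pics/top0.png')[180:250,150:420]; a=cv2.imread('pics/scene0.png')[150:300,160:400]
b=cv2.resize(b,(800,207),interpolation=cv2.INTER_CUBIC); a=cv2.resize(a,(624,390),interpolation=cv2.INTER_CUBIC)
o=np.zeros((597,800,3),np.uint8); o[:207]=b; o[207:,:624]=a
cv2.imwrite('pics/crop0.png',o)
t=cm('top')
print('stand',onz(t,241,224,.03),'pump',onz(t,342,221,.066))
```

```text
stand [0.43089643 0.17323972 0.03      ] pump [ 0.44865017 -0.18146141  0.066     ]
```

View pics/crop0.png

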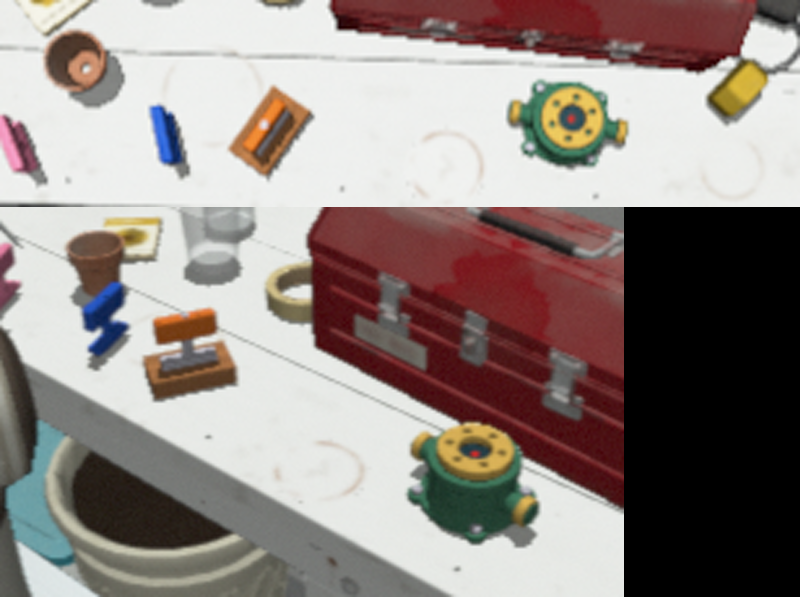

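The crop confirms it: orange T-handle at crop (265,123), sitting in the wooden stand with corners at (272,87), (312,117), (270,175) and (230,150). The ring centre is at (571,117), and the blue and pink look-alikes stand apart.

Run:
```python
from h import *
from scipy.spatial.transform import Rotation as Ro
t=cm('top'); s=cm('scene')
T=lambda u,v,z: onz(t,150+u/2.963,180+v/2.963,z)
S=lambda u,v,z: onz(s,160+u/2.6,150+(v-207)/2.6,z)
P=np.array([T(272,87,.022),T(312,117,.022),T(270,175,.022),T(230,150,.022)]); print(P.round(3),P.mean(0))
print('sides',[np.linalg.norm(P[i]-P[i-1]).round(3) for i in range(4)])
d=P[0]-P[3]+P[1]-P[2]; print('stand yaw',np.degrees(np.arctan2(d[1],d[0])))
A,B=T(283,98,.085),T(245,150,.085); print('handle',A,B,(A+B)/2,np.degrees(np.arctan2(*(A-B)[1::-1])))
print('ring T',T(571,117,.066),'S',S(475,451,.066))
print('toolbox front base',T(340,30,0),T(690,70,0))
# toolbox height: top front edge in scene
print('tool rot',Ro.from_rotvec(ctrl.observe()['tcp_rot']).as_matrix().round(3))
```

```text
[[0.485 0.173 0.022]
 [0.449 0.123 0.022]
 [0.378 0.171 0.022]
 [0.406 0.221 0.022]] [0.42956886 0.1721948  0.022     ]
sides [np.float64(0.092), np.float64(0.061), np.float64(0.086), np.float64(0.057)]
stand yaw -32.464568661426995
handle [0.46385548 0.15416687 0.085     ] [0.40199792 0.19561014 0.085     ] [0.4329267  0.17488851 0.085     ] -33.821260003520955
ring T [ 0.45403344 -0.18387761  0.066     ] S [ 0.45398426 -0.18709158  0.066     ]
toolbox front base [0.56146754 0.09396903 0.        ] [ 0.52466119 -0.34100883  0.        ]
tool rot [[-0.971  0.238 -0.001]
 [ 0.238  0.971 -0.001]
 [ 0.    -0.001 -1.   ]]
```

>>> arm_command:
  moves:
    - {"x": 19, "y": -25, "wz": -1.5}
    - {"x": 20, "y": -26, "wz": -1.5}
    - {"x": 20, "y": -26, "wz": -1.5}
    - {"x": 20, "y": -26, "wz": -1.5}
    - {"x": 20, "y": -26, "wz": -1.5}

```text
$.moves[0]: bad value
```

>>> arm_command:
  moves:
    - {"x": 20, "y": -26, "wz": -1.5}
    - {"x": 20, "y": -26, "wz": -1.5}
    - {"x": 20, "y": -26, "wz": -1.5}
    - {"x": 20, "y": -26, "wz": -1.5}
    - {"x": 20, "y": -26, "wz": -1.5}

```text
$.moves[0]: bad value
```

>>> arm_command:
  moves:
    - {"x": 20, "y": -26, "wz": -1.5}
    - {"x": 20, "y": -26, "wz": -1.5}
    - {"x": 20, "y": -26, "wz": -1.5}
    - {"x": 20, "y": -26}
    - {"x": 15, "y": -21}

```text
$.moves[0]: bad value
```

Run:
```python
from h import *
s=ctrl.observe(); c=cm('wrist'); w=viewer.grab_frame('wrist'); cv2.imwrite('pics/w1.png',w)
import pickle; pickle.dump(c,open('w1.pkl','wb'))
print(s['time_s'],s['tcp_pos'].round(4),s['tcp_rot'].round(3))
for p in [(.431,.1735,.085),(.431,.1735,.022)]: print(proj(c,p))
a=viewer.grab_frame('scene'); cv2.imwrite('pics/both1.png',np.hstack([cv2.resize(w,(800,600))]))
```

```text
0.15 [0.1369 0.558  0.2139] [-3.770e-01 -3.118e+00  2.000e-03]
[103.72906579 410.28262868]
[116.12219688 385.77414129]
```

View pics/both1.png

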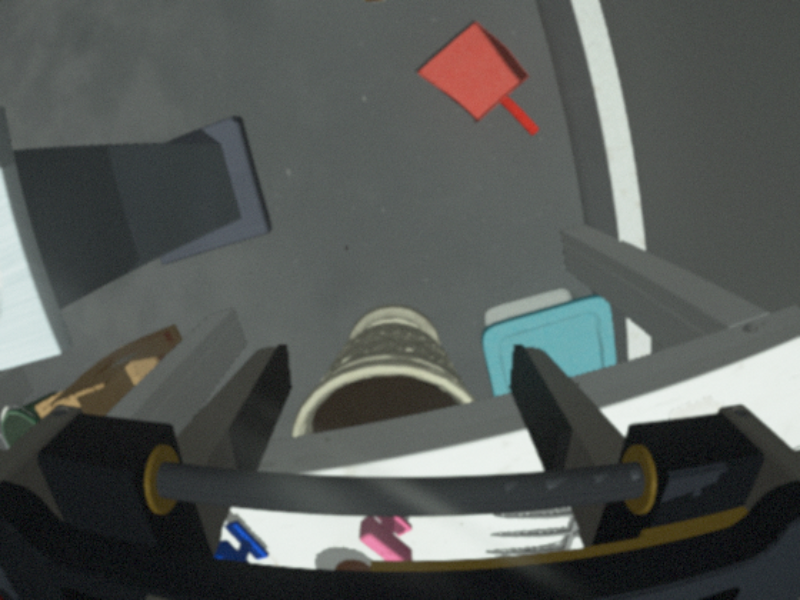

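The view has not changed because all three moves were refused: rows need every key. The fingertips show near (285,350) and (520,350). I'll resend with complete rows.

>>> arm_command:
  moves:
    - {"wx": 0, "wy": 0, "wz": -1.5, "x": 19, "y": -25, "z": 0, "fingers": 1}
    - {"wx": 0, "wy": 0, "wz": -1.5, "x": 20, "y": -26, "z": 0, "fingers": 1}
    - {"wx": 0, "wy": 0, "wz": -1.5, "x": 20, "y": -26, "z": 0, "fingers": 1}
    - {"wx": 0, "wy": 0, "wz": -1.5, "x": 20, "y": -26, "z": 0, "fingers": 1}
    - {"wx": 0, "wy": 0, "wz": -1.5, "x": 20, "y": -26, "z": 0, "fingers": 1}
  newtons: 30

```text
time_s: 0.67
tcp_pos: [0.2366, 0.4281, 0.2145]
tcp_rot: [0.582, 3.087, -0.0]
force: [1.0, -0.1, -0.0]
grip_width: 1.003
grasp_force: 0.0
```

>>> arm_command:
  moves:
    - {"wx": 0, "wy": 0, "wz": -1.5, "x": 20, "y": -26, "z": 0, "fingers": 1}
    - {"wx": 0, "wy": 0, "wz": -1.5, "x": 20, "y": -26, "z": 0, "fingers": 1}
    - {"wx": 0, "wy": 0, "wz": -1.5, "x": 20, "y": -26, "z": 0, "fingers": 1}
    - {"wx": 0, "wy": 0, "wz": -1.5, "x": 20, "y": -26, "z": 0, "fingers": 1}
    - {"wx": 0, "wy": 0, "wz": -1.5, "x": 20, "y": -26, "z": 0, "fingers": 1}

```text
time_s: 1.08
tcp_pos: [0.3368, 0.298, 0.2147]
tcp_rot: [0.783, 3.042, 0.0]
force: [0.7, 0.1, -0.7]
grip_width: 0.997
grasp_force: 0.0
```

>>> arm_command:
  moves:
    - {"wx": 0, "wy": 0, "wz": -1.5, "x": 20, "y": -26, "z": 0, "fingers": 1}
    - {"wx": 0, "wy": 0, "wz": -1.5, "x": 20, "y": -26, "z": 0, "fingers": 1}
    - {"wx": 0, "wy": 0, "wz": -1.5, "x": 20, "y": -26, "z": 0, "fingers": 1}
    - {"wx": 0, "wy": 0, "wz": 0, "x": 20, "y": -26, "z": 0, "fingers": 1}
    - {"wx": 0, "wy": 0, "wz": 0, "x": 15, "y": -21, "z": 0, "fingers": 1}

```text
time_s: 1.5
tcp_pos: [0.4323, 0.1724, 0.2147]
tcp_rot: [0.902, 3.009, -0.0]
force: [0.5, 0.1, 0.3]
grip_width: 0.997
grasp_force: 0.0
```

```bash
cat > look.py <<'E'
import sys,pickle
from h import *
n=sys.argv[1]
s=ctrl.observe(); c=cm('wrist'); w=viewer.grab_frame('wrist'); cv2.imwrite(f'pics/{n}.png',w)
pickle.dump(c,open(f'{n}.pkl','wb'))
print(s['time_s'],s['tcp_pos'].round(4),s['tcp_rot'].round(3),s['force'].round(1))
cv2.imwrite(f'pics/{n}b.png',cv2.resize(w,(800,600),interpolation=cv2.INTER_CUBIC))
E
python3 look.py w2
```

```text
1.5 [0.4323 0.1724 0.2147] [ 0.902  3.009 -0.   ] [0.5 0.1 0.3]
```

View pics/w2b.png

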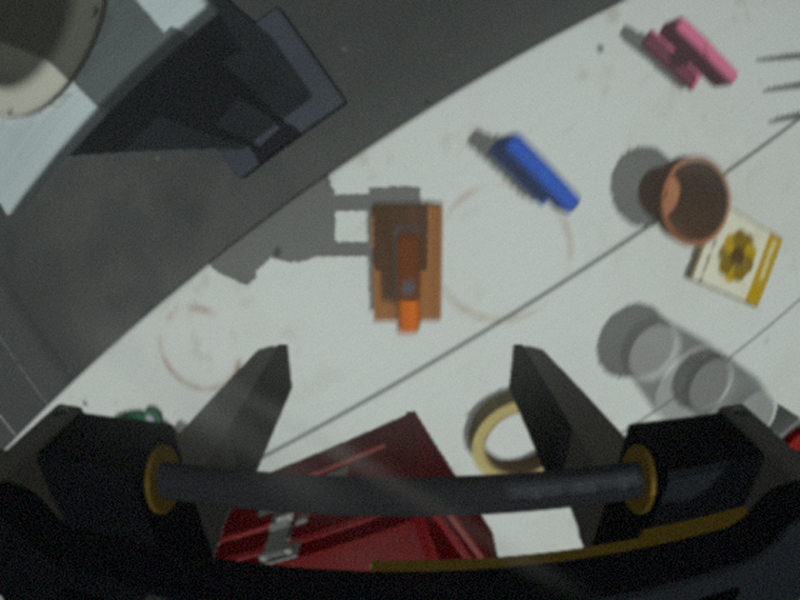

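The handle's top runs from about (407,230) to (409,300), with its end face below that. The stand's top corners are at (371,203), (442,203), (441,321) and (375,321).

```bash
python3 - <<'E'
from h import *; import pickle
c=pickle.load(open('w2.pkl','rb')); k=.7
W=lambda u,v,z: onz(c,u*k,v*k,z)
P=np.array([W(371,203,.022),W(442,203,.022),W(441,321,.022),W(375,321,.022)]);print(P.round(4),P.mean(0).round(4))
print([np.linalg.norm(P[i]-P[i-1]).round(3) for i in range(4)])
d=P[3]-P[0]+P[2]-P[1]; print('yaw',np.degrees(np.arctan2(d[1],d[0])))
for z in(.085,): 
  A,B=W(407,228,z),W(409,301,z); print(A.round(4),B.round(4),((A+B)/2).round(4),np.linalg.norm(A-B),np.degrees(np.arctan2(*(B-A)[1::-1])))
# project model
for ctr,yaw in [((.431,.1735),-33.5),((.430,.172),-33.)]:
  e=np.array([np.cos(np.radians(yaw)),np.sin(np.radians(yaw))]); n=np.array([-e[1],e[0]])
  for s1,s2,z in [(-35,-8,85),(-35,8,85),(35,8,85),(35,-8,85),(35,-8,55),(35,8,55),(-48,-28,22),(48,-28,22),(48,28,22),(-48,28,22)]:
    print((proj(c,[*(np.array(ctr)+(e*s1+n*s2)/1000),z/1000])/k).round(),end=' ')
  print()
E
python3 - <<'E'
import cv2
a=cv2.imread('pics/w2.png')[130:240,240:330]
cv2.imwrite('pics/w2c.png',cv2.resize(a,None,fx=5,fy=5,interpolation=cv2.INTER_CUBIC))
E
```

```text
[[0.3815 0.1782 0.022 ]
 [0.4119 0.2246 0.022 ]
 [0.4949 0.1718 0.022 ]
 [0.4645 0.1257 0.022 ]] [0.4382 0.175  0.022 ]
[np.float64(0.098), np.float64(0.056), np.float64(0.098), np.float64(0.055)]
yaw -32.406784373820216
[0.4045 0.1956 0.085 ] [0.4472 0.1694 0.085 ] [0.4258 0.1825 0.085 ] 0.05011403138825853 -31.56676490348624
[389. 227.] [413. 227.] [412. 327.] [389. 327.] [390. 313.] [411. 313.] [365. 198.] [367. 314.] [434. 314.] [437. 198.] 
[386. 227.] [410. 227.] [410. 327.] [387. 327.] [388. 313.] [409. 313.] [362. 198.] [365. 314.] [433. 314.] [434. 198.]
```

View pics/w2c.png

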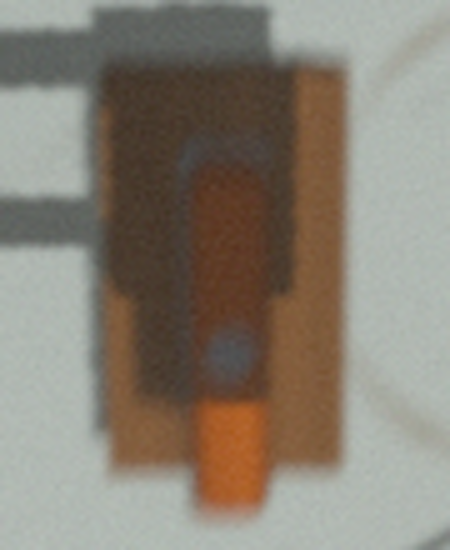

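The spanner is confirmed at about (0.437, 0.1755) with yaw about -32°. Stand and handle agree in the wrist view. Descending to grip.

>>> arm_command:
  moves:
    - {"wx": 0, "wy": 0, "wz": 1.2, "x": 5, "y": 3, "z": -20, "fingers": 1}
    - {"wx": 0, "wy": 0, "wz": 0, "x": 0, "y": 0, "z": -35, "fingers": 1}
    - {"wx": 0, "wy": 0, "wz": 0, "x": 0, "y": 0, "z": -35, "fingers": 0.7}
    - {"wx": 0, "wy": 0, "wz": 0, "x": 0, "y": 0, "z": -15, "fingers": 0.6}
    - {"wx": 0, "wy": 0, "wz": 0, "x": 0, "y": 0, "z": 0, "fingers": 0.6}

```text
time_s: 1.97
tcp_pos: [0.4324, 0.177, 0.1053]
tcp_rot: [-0.866, -3.011, 0.005]
force: [0.5, 0.5, 0.6]
grip_width: 0.806
grasp_force: 0.0
```

```bash
python3 look.py w3
```

```text
1.9667 [0.4324 0.177  0.1053] [-0.866 -3.011  0.005] [0.5 0.5 0.6]
```

View pics/w3b.png

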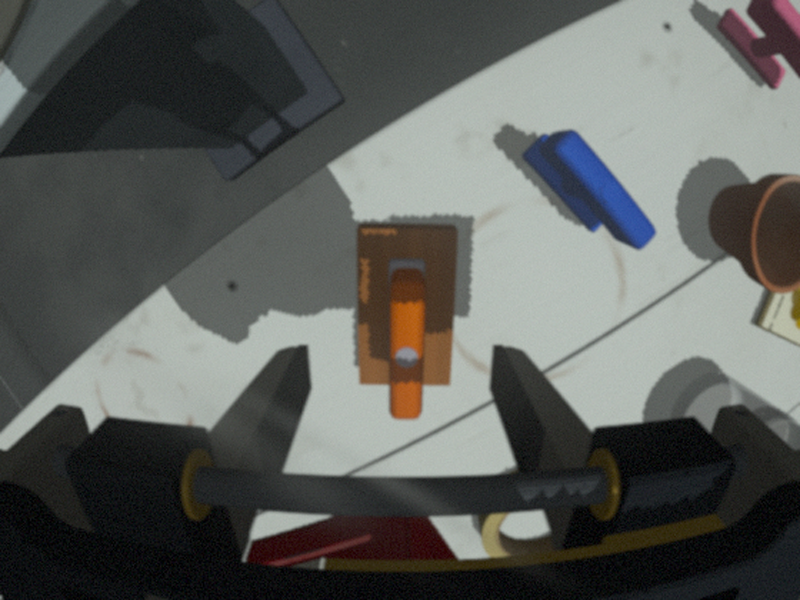

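The handle spans about u 391–424 and v 268–418, and the stand's top corners are at (358,226), (457,226), (450,384) and (361,384).

```bash
cat > fit.py <<'E'
from h import *; import pickle,sys
from scipy.optimize import least_squares
def fit(c,loc,obs,x0):
    def f(p):
        e=np.array([np.cos(p[2]),np.sin(p[2])]); n=np.array([-e[1],e[0]])
        return np.concatenate([proj(c,[*(p[:2]+(e*a+n*b)/1000),z/1000])-o for (a,b,z),o in zip(loc,obs)])
    r=least_squares(f,x0,x_scale=[.01,.01,.1]); return r.x[:2].round(4),np.degrees(r.x[2]).round(2),r.fun.round(1)
E
python3 - <<'E'
from fit import *
c=pickle.load(open('w3.pkl','rb'));k=.7
x0=[.437,.175,-.56]
print('handle',fit(c,[(-35,0,85),(35,0,85)],np.array([(408,268),(406.5,410)])*k,x0))
print('stand',fit(c,[(-48,-28,22),(-48,28,22),(48,28,22),(48,-28,22)],np.array([(358,226),(457,226),(450,384),(361,384)])*k,x0))
t=np.array([.4324,.177,.1053]); print('tcp proj',proj(c,t)/k, ctrl.observe()['tcp_pos'])
E
```

```text
handle (array([0.432 , 0.1804]), np.float64(-32.31), array([ 0. , -0.4, -0. ,  0.5]))
stand (array([0.4366, 0.1778]), np.float64(-32.4), array([-0.9,  0.5,  0.6,  1.1,  0.7, -0.8, -0.4, -1.1]))
tcp proj [401.11248154 368.20293547] [0.43437241 0.17730433 0.1079406 ]
```

>>> arm_command:
  moves:
    - {"wx": 0, "wy": 0, "wz": -0.3, "x": 1, "y": 0, "z": -20, "fingers": 0.6}
    - {"wx": 0, "wy": 0, "wz": 0, "x": 0, "y": 0, "z": -20, "fingers": 0.5}
    - {"wx": 0, "wy": 0, "wz": 0, "x": 0, "y": 0, "z": -19, "fingers": 0.4}
    - {"wx": 0, "wy": 0, "wz": 0, "x": 0, "y": 0, "z": 0, "fingers": 0.35}
    - {"wx": 0, "wy": 0, "wz": 0, "x": 0, "y": 0, "z": 0, "fingers": 0.3}
  newtons: 30

```text
time_s: 2.43
tcp_pos: [0.4377, 0.1776, 0.0517]
tcp_rot: [0.876, 3.016, 0.0]
force: [0.0, 0.5, 0.5]
grip_width: 0.402
grasp_force: 0.0
```

>>> arm_command:
  moves:
    - {"wx": 0, "wy": 0, "wz": 0, "x": 0, "y": 0, "z": 0, "fingers": 0.25}
    - {"wx": 0, "wy": 0, "wz": 0, "x": 0, "y": 0, "z": 0, "fingers": 0.2}
    - {"wx": 0, "wy": 0, "wz": 0, "x": 0, "y": 0, "z": 0, "fingers": 0.1}
    - {"wx": 0, "wy": 0, "wz": 0, "x": 0, "y": 0, "z": 0, "fingers": 0.0}
    - {"wx": 0, "wy": 0, "wz": 0, "x": 0, "y": 0, "z": 0, "fingers": 0}

```text
time_s: 2.85
tcp_pos: [0.4384, 0.1776, 0.0521]
tcp_rot: [0.876, 3.015, 0.002]
force: [-0.8, -0.5, 6.3]
grip_width: 0.171
grasp_force: 30.0
```

>>> arm_command:
  moves:
    - {"wx": 0, "wy": 0, "wz": 0, "x": 0, "y": 0, "z": 0, "fingers": 0}
    - {"wx": 0, "wy": 0, "wz": 0, "x": 0, "y": 0, "z": 0, "fingers": 0}
    - {"wx": 0, "wy": 0, "wz": 0, "x": 0, "y": 0, "z": 0, "fingers": 0}
    - {"wx": 0, "wy": 0, "wz": 0, "x": 0, "y": 0, "z": 0, "fingers": 0}
    - {"wx": 0, "wy": 0, "wz": 0, "x": 0, "y": 0, "z": 0, "fingers": 0}

```text
time_s: 3.27
tcp_pos: [0.4384, 0.1776, 0.0521]
tcp_rot: [0.876, 3.015, 0.002]
force: [-0.8, -0.4, 6.7]
grip_width: 0.172
grasp_force: 30.0
```

Gripped at 15.8 mm wide, which is right. Lifting, and working out how to see the ring past the spanner.

>>> arm_command:
  moves:
    - {"wx": 0, "wy": 0, "wz": 0, "x": 0, "y": 0, "z": 10, "fingers": 0}
    - {"wx": 0, "wy": 0, "wz": 0, "x": 0, "y": 0, "z": 20, "fingers": 0}
    - {"wx": 0, "wy": 0, "wz": 0, "x": 0, "y": 0, "z": 35, "fingers": 0}
    - {"wx": 0, "wy": 0, "wz": 0, "x": 0, "y": 0, "z": 35, "fingers": 0}
    - {"wx": 0, "wy": 0, "wz": 0, "x": 0, "y": 0, "z": 35, "fingers": 0}

```text
time_s: 3.68
tcp_pos: [0.4361, 0.1773, 0.187]
tcp_rot: [-0.876, -3.016, 0.001]
force: [0.1, -1.2, -1.5]
grip_width: 0.169
grasp_force: 30.0
```

Run:
```python
from h import *; import pickle
s=ctrl.observe(); c=cm('wrist'); print(s['tcp_pos'],s['force'].round(1),s['joints'].round(2),s['grasp_force'])
t=s['tcp_pos']; e=np.array([np.cos(np.radians(147.6)),np.sin(np.radians(147.6)),0])
o=-np.array(c['R']).T@np.array(c['t']); print('cam rel', (o-t).round(3), 'fwd',np.array(c['R'])[2].round(3))
for a in(-32,-25,0,25,32): print(a,[ (proj(c,t+e*a/1000+np.array([0,0,z]))/.7).round() for z in (-.038,-.03,.0337)])
print('ring points rel TCP: offset along tool x, at ring height for TCP z .26')
for a in (-40,0,40,80,120,160): print(a,(proj(c,t+e*a/1000+np.array([0,0,-.19]))/.7).round(),(proj(c,t+e*a/1000+np.array([0,0,-.12]))/.7).round())
```

```text
[0.43612388 0.17728559 0.18702706] [ 0.1 -1.2 -1.5] [ 0.13 -0.09  1.91  0.    1.33 -0.88] 29.999974966049194
cam rel [-0.072  0.045  0.17 ] fwd [ 0.251 -0.16  -0.955]
-32 [array([401., 391.]), array([401., 399.]), array([401., 482.])]
-25 [array([401., 379.]), array([401., 387.]), array([401., 468.])]
0 [array([401., 333.]), array([401., 340.]), array([401., 412.])]
25 [array([401., 284.]), array([401., 288.]), array([401., 346.])]
32 [array([401., 269.]), array([401., 273.]), array([401., 325.])]
ring points rel TCP: offset along tool x, at ring height for TCP z .26
-40 [401. 308.] [401. 342.]
0 [401. 261.] [401. 286.]
40 [401. 211.] [401. 225.]
80 [401. 160.] [401. 161.]
120 [401. 108.] [401.  97.]
160 [401.  58.] [401.  36.]
```

Run:
```python
from h import *
s=cm('scene'); 
S=lambda u,v,z: onz(s,160+u/2.6,150+(v-207)/2.6,z)
b=S(316,350,0); print('corner',b.round(3))
for z in (.05,.1,.15,.2,.25):
    p=proj(s,[b[0],b[1],z]); print(z,((p-[160,150])*2.6+[0,207]).round())
# front base near the pump
for u,v in [(420,417),(500,453),(624,508)]: print(S(u,v,0).round(3))
```

```text
corner [0.567 0.095 0.   ]
0.05 [315. 315.]
0.1 [315. 278.]
0.15 [314. 239.]
0.2 [313. 198.]
0.25 [312. 155.]
[ 0.536 -0.074  0.   ]
[ 0.536 -0.173  0.   ]
[ 0.538 -0.309  0.   ]
```

>>> arm_command:
  moves:
    - {"wx": 0, "wy": 0, "wz": 1, "x": 3, "y": -15, "z": 8, "fingers": 0}
    - {"wx": 0, "wy": 0, "wz": 1, "x": 5, "y": -28, "z": 8, "fingers": 0}
    - {"wx": 0, "wy": 0, "wz": 2, "x": 5, "y": -31, "z": 8, "fingers": 0}
    - {"wx": 0, "wy": 0, "wz": 2, "x": 5, "y": -31, "z": 5, "fingers": 0}
    - {"wx": 0, "wy": 0, "wz": 2, "x": 5, "y": -31, "z": 0, "fingers": 0}

```text
time_s: 4.1
tcp_pos: [0.4604, 0.0401, 0.2163]
tcp_rot: [0.66, 3.069, 0.0]
force: [0.5, -0.2, -2.4]
grip_width: 0.173
grasp_force: 30.0
```

>>> arm_command:
  moves:
    - {"wx": 0, "wy": 0, "wz": 2, "x": 5, "y": -31, "z": 0, "fingers": 0}
    - {"wx": 0, "wy": 0, "wz": 2, "x": 5, "y": -31, "z": 0, "fingers": 0}
    - {"wx": 0, "wy": 0, "wz": 2, "x": 5, "y": -31, "z": 0, "fingers": 0}
    - {"wx": 0, "wy": 0, "wz": 2, "x": 5, "y": -31, "z": 0, "fingers": 0}
    - {"wx": 0, "wy": 0, "wz": 2, "x": 5, "y": -31, "z": 0, "fingers": 0}

```text
time_s: 4.52
tcp_pos: [0.4847, -0.1149, 0.2148]
tcp_rot: [-0.391, -3.117, -0.001]
force: [-0.1, -0.1, -2.3]
grip_width: 0.173
grasp_force: 30.0
```

>>> arm_command:
  moves:
    - {"wx": 0, "wy": 0, "wz": 0, "x": 5, "y": -31, "z": 0, "fingers": 0}
    - {"wx": 0, "wy": 0, "wz": 0, "x": 5, "y": -29, "z": 0, "fingers": 0}
    - {"wx": 0, "wy": 0, "wz": 0, "x": 5, "y": -21, "z": 0, "fingers": 0}
    - {"wx": 0, "wy": 0, "wz": 0, "x": 0, "y": 0, "z": 0, "fingers": 0}
    - {"wx": 0, "wy": 0, "wz": 0, "x": 0, "y": 0, "z": 0, "fingers": 0}

```text
time_s: 4.93
tcp_pos: [0.4997, -0.1951, 0.2144]
tcp_rot: [-0.396, -3.115, -0.001]
force: [-0.8, 0.4, -2.4]
grip_width: 0.172
grasp_force: 30.0
```

```bash
python3 look.py w4
python3 - <<'E'
from fit import *
c=pickle.load(open('w4.pkl','rb')); p=proj(c,[.454,-.185,.066]); print(p)
im=cv2.imread('pics/w4.png'); u,v=p.astype(int)
y0=max(0,v-60);x0=max(0,u-80); print(x0,y0)
cv2.imwrite('pics/w4c.png',cv2.resize(im[y0:y0+120,x0:x0+160],None,fx=5,fy=5,interpolation=cv2.INTER_CUBIC))
E
```

```text
4.9333 [ 0.4997 -0.1951  0.2144] [-3.960e-01 -3.115e+00 -1.000e-03] [-0.8  0.4 -2.4]
[278.55154928 146.20989801]
198 86
```

View pics/w4c.png

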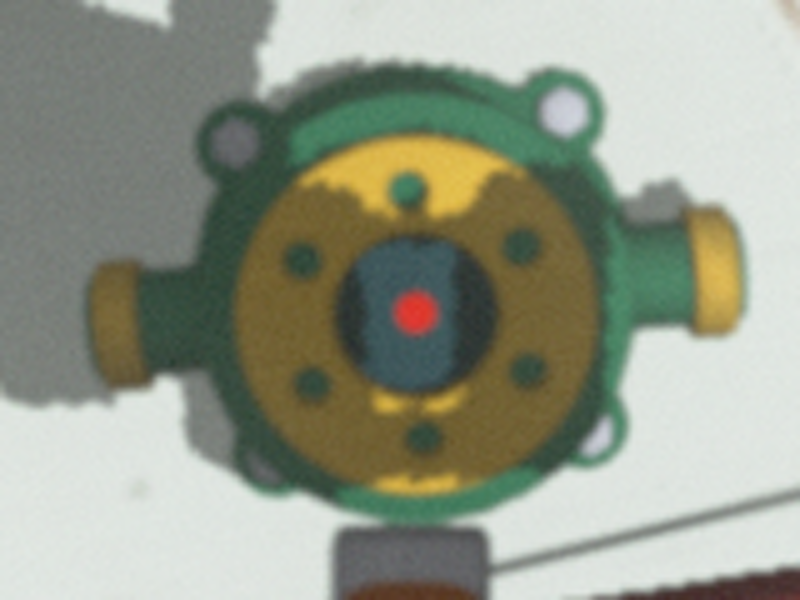

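The crop of the ring shows:
- Six holes at (408,189), (522,247), (529,371), (425,438), (312,384) and (303,260).
- The spanner's crossbar end just below, u 335–487, with its top edge at about v 527.

Run:
```python
from fit import *
c=pickle.load(open('w4.pkl','rb'))
px=lambda L: np.array(L)/5+[198,86]
H=px([(408,189),(522,247),(529,371),(425,438),(312,384),(303,260)])
for z in (66,64):
  best=[fit(c,[(25*np.cos(np.radians(60*i*s)),25*np.sin(np.radians(60*i*s)),z) for i in range(6)],H,[.454,-.185,np.pi]) for s in (1,-1)]
  b=min(best,key=lambda r:np.abs(r[2]).sum()); print(b)
P=np.array([onz(c,*h,.066) for h in H]); print(P.mean(0).round(4),np.linalg.norm(P-P.mean(0),axis=1).round(4),np.degrees(np.arctan2(*(P-P.mean(0)).T[1::-1])).round(1))
t=np.array([.4997,-.1951,.2144]); yaw=2*np.arctan2(3.115,.396); print('yaw',np.degrees(yaw))
e=np.array([np.cos(yaw),np.sin(yaw),0]); n=np.array([-e[1],e[0],0])
for a,b,z in [(32,-10,-.0293),(32,10,-.0293),(32,10,-.0203),(32,-10,-.0203),(35,8,.0037),(35,-8,.0037),(29,10,-.0293)]:
  p=proj(c,t+(e*a+n*b)/1000+[0,0,z]); print(a,b,z,((p-[198,86])*5).round())
print(ctrl.observe()['joints'].round(2))
```

```text
(array([ 0.4574, -0.1831]), np.float64(169.17), array([ 0.1, -0. ,  0.2, -0.2,  0.1, -0. , -0.1,  0.2, -0.1,  0.1, -0.2,
       -0. ]))
(array([ 0.4577, -0.1831]), np.float64(169.17), array([ 0.1,  0.1,  0.1, -0.1, -0.1, -0.1, -0.1,  0. ,  0.1,  0. , -0. ,
        0. ]))
[ 0.4574 -0.1831  0.066 ] [0.025  0.0247 0.0249 0.0248 0.0249 0.0248] [ 169.4  109.    49.1  -10.5  -70.9 -130.9]
yaw 165.51006590563122
32 -10 -0.0293 [491. 530.]
32 10 -0.0293 [334. 530.]
32 10 -0.0203 [330. 549.]
32 -10 -0.0203 [495. 549.]
35 8 0.0037 [338. 582.]
35 -8 0.0037 [488. 582.]
29 10 -0.0293 [334. 552.]
[-0.6   0.06  1.71  0.    1.38 -1.92]
```

The ring fit is good: hole radii 24.8 mm, centre (0.4574, -0.1831), holes at 49.2° + 60k. The spanner sits within 0.5 mm of centre in the grip. I'll use the pair at 169.2° and move above the ring.

>>> arm_command:
  moves:
    - {"wx": 0, "wy": 0, "wz": 1.8, "x": -14, "y": 4, "z": 0, "fingers": 0}
    - {"wx": 0, "wy": 0, "wz": 1.8, "x": -14, "y": 4, "z": 0, "fingers": 0}
    - {"wx": 0, "wy": 0, "wz": 0.1, "x": -14, "y": 4, "z": -20, "fingers": 0}
    - {"wx": 0, "wy": 0, "wz": 0, "x": 0, "y": 0, "z": -30, "fingers": 0}
    - {"wx": 0, "wy": 0, "wz": 0, "x": 0, "y": 0, "z": -30, "fingers": 0}

```text
time_s: 5.4
tcp_pos: [0.4583, -0.1814, 0.1349]
tcp_rot: [0.29, 3.126, -0.002]
force: [0.7, -0.9, -2.9]
grip_width: 0.173
grasp_force: 30.0
```

>>> arm_command:
  moves:
    - {"wx": 0, "wy": 0, "wz": 0, "x": 0, "y": 0, "z": -15, "fingers": 0}
    - {"wx": 0, "wy": 0, "wz": 0, "x": 0, "y": 0, "z": -8, "fingers": 0}
    - {"wx": 0, "wy": 0, "wz": 0, "x": 0, "y": 0, "z": 0, "fingers": 0}
    - {"wx": 0, "wy": 0, "wz": 0, "x": 0, "y": 0, "z": 0, "fingers": 0}
    - {"wx": 0, "wy": 0, "wz": 0, "x": 0, "y": 0, "z": 0, "fingers": 0}

```text
time_s: 5.82
tcp_pos: [0.4592, -0.183, 0.1133]
tcp_rot: [0.292, 3.125, -0.002]
force: [-0.2, -0.3, -1.5]
grip_width: 0.173
grasp_force: 30.0
```

```bash
cat > st.py <<'E'
from h import *
s=ctrl.observe(); r=s['tcp_rot']; print(s['time_s'].round(2) if hasattr(s['time_s'],'round') else s['time_s'],(s['tcp_pos']*1000).round(2),'yaw',np.degrees(2*np.arctan2(r[1],r[0])).round(2)%360,'tilt',(np.degrees(r[2])).round(2),'F',s['force'].round(1),'M',s['ft_torque'].round(3))
E
python3 st.py
```

```text
5.8167 [ 459.24 -182.95  113.32] yaw 169.34 tilt -0.13 F [-0.2 -0.3 -1.5] M [ 0.014  0.019 -0.061]
```

>>> arm_command:
  moves:
    - {"wx": 0, "wy": 0, "wz": -0.1, "x": -1.4, "y": -0.2, "z": -4, "fingers": 0}
    - {"wx": 0, "wy": 0, "wz": 0, "x": 0, "y": 0, "z": -3, "fingers": 0}
    - {"wx": 0, "wy": 0, "wz": 0, "x": 0, "y": 0, "z": -1, "fingers": 0}
    - {"wx": 0, "wy": 0, "wz": 0, "x": 0, "y": 0, "z": -1, "fingers": 0}
    - {"wx": 0, "wy": 0, "wz": 0, "x": 0, "y": 0, "z": 0, "fingers": 0}

```text
time_s: 6.23
tcp_pos: [0.4568, -0.1829, 0.1026]
tcp_rot: [0.296, 3.127, -0.0]
force: [-0.6, -0.3, -1.5]
grip_width: 0.17
grasp_force: 30.0
```

```bash
python3 st.py
```

```text
6.2333 [ 456.85 -182.89  102.56] yaw 169.2 tilt -0.0 F [-0.6 -0.3 -1.5] M [-0.023 -0.049 -0.043]
```

Already 1.5 mm below the contact height with no force, so the pins seem to be entering. Continuing gently.

>>> arm_command:
  moves:
    - {"wx": 0, "wy": 0, "wz": 0, "x": 0, "y": 0, "z": -1, "fingers": 0}
    - {"wx": 0, "wy": 0, "wz": 0, "x": 0, "y": 0, "z": -0.5, "fingers": 0}
    - {"wx": 0, "wy": 0, "wz": 0, "x": 0, "y": 0, "z": -0.5, "fingers": 0}
    - {"wx": 0, "wy": 0, "wz": 0, "x": 0, "y": 0, "z": 0, "fingers": 0}

```text
time_s: 6.57
tcp_pos: [0.4571, -0.183, 0.1008]
tcp_rot: [0.296, 3.127, -0.001]
force: [1.1, -0.5, -1.6]
grip_width: 0.175
grasp_force: 30.0
```

```bash
python3 st.py
```

```text
6.5667 [ 457.09 -183.01  100.76] yaw 169.2 tilt -0.03 F [ 1.1 -0.5 -1.6] M [-0.061 -0.275  0.028]
```

>>> arm_command:
  moves:
    - {"wx": 0, "wy": 0, "wz": 0, "x": 0, "y": 0, "z": -1, "fingers": 0}
    - {"wx": 0, "wy": 0, "wz": 0, "x": 0, "y": 0, "z": -1, "fingers": 0}
    - {"wx": 0, "wy": 0, "wz": 0, "x": 0, "y": 0, "z": 0, "fingers": 0}

```text
time_s: 6.82
tcp_pos: [0.4571, -0.183, 0.0987]
tcp_rot: [0.296, 3.127, -0.001]
force: [2.5, 0.1, -1.0]
grip_width: 0.174
grasp_force: 30.0
```

```bash
python3 st.py
```

```text
6.8167 [ 457.12 -183.02   98.69] yaw 169.2 tilt -0.04 F [ 2.5  0.1 -1. ] M [-0.105 -0.527  0.021]
```

>>> arm_command:
  moves:
    - {"wx": 0, "wy": 0, "wz": 0, "x": 0.8, "y": 0, "z": -1, "fingers": 0}
    - {"wx": 0, "wy": 0, "wz": 0, "x": 0, "y": 0, "z": -1, "fingers": 0}
    - {"wx": 0, "wy": 0, "wz": 0, "x": 0, "y": 0, "z": -0.5, "fingers": 0}
    - {"wx": 0, "wy": 0, "wz": 0, "x": 0, "y": 0, "z": 0, "fingers": 0}

```text
time_s: 7.15
tcp_pos: [0.4574, -0.1827, 0.0961]
tcp_rot: [-0.296, -3.127, -0.0]
force: [-0.5, -0.3, -0.1]
grip_width: 0.172
grasp_force: 30.0
```

```bash
python3 st.py
```

```text
7.15 [ 457.41 -182.7    96.12] yaw 169.2 tilt -0.02 F [-0.5 -0.3 -0.1] M [ 0.119 -0.085  0.02 ]
```

One more millimetre down, to confirm the crossbar seats.

>>> arm_command:
  moves:
    - {"wx": 0, "wy": 0, "wz": 0, "x": 0, "y": 0, "z": -0.6, "fingers": 0}
    - {"wx": 0, "wy": 0, "wz": 0, "x": 0, "y": 0, "z": -0.4, "fingers": 0}
    - {"wx": 0, "wy": 0, "wz": 0, "x": 0, "y": 0, "z": 0, "fingers": 0}
    - {"wx": 0, "wy": 0, "wz": 0, "x": 0, "y": 0, "z": 0, "fingers": 0}

```text
time_s: 7.48
tcp_pos: [0.4575, -0.1828, 0.096]
tcp_rot: [-0.295, -3.127, -0.0]
force: [-2.5, 2.1, 7.5]
grip_width: 0.175
grasp_force: 30.0
```

```bash
python3 st.py
```

```text
7.4833 [ 457.5  -182.76   96.01] yaw 169.21 tilt -0.01 F [-2.5  2.1  7.5] M [ 0.425  0.44  -0.044]
```

Fully seated: 7.5 N at z 96.0 mm. I'll relieve the press, firm the grip, and turn clockwise while watching the moment.

>>> arm_command:
  moves:
    - {"wx": 0, "wy": 0, "wz": 0, "x": 0, "y": 0, "z": 0.4, "fingers": 0}
    - {"wx": 0, "wy": 0, "wz": -1, "x": 0, "y": 0, "z": 0, "fingers": 0}
    - {"wx": 0, "wy": 0, "wz": -2, "x": 0, "y": 0, "z": 0, "fingers": 0}
    - {"wx": 0, "wy": 0, "wz": -2, "x": 0, "y": 0, "z": 0, "fingers": 0}
    - {"wx": 0, "wy": 0, "wz": -2, "x": 0, "y": 0, "z": 0, "fingers": 0}
  newtons: 55

```text
time_s: 7.9
tcp_pos: [0.4577, -0.1832, 0.0961]
tcp_rot: [0.489, 3.103, -0.002]
force: [-1.4, -0.2, 5.7]
grip_width: 0.171
grasp_force: 55.0
```

```bash
python3 st.py
```

```text
7.9 [ 457.7  -183.24   96.06] yaw 162.1 tilt -0.09 F [-1.4 -0.2  5.7] M [0.095 0.267 0.229]
```

>>> arm_command:
  moves:
    - {"wx": 0, "wy": 0, "wz": -3, "x": 0, "y": 0, "z": 0, "fingers": 0}
    - {"wx": 0, "wy": 0, "wz": -3, "x": 0, "y": 0, "z": 0, "fingers": 0}
    - {"wx": 0, "wy": 0, "wz": -3, "x": 0, "y": 0, "z": 0, "fingers": 0}
    - {"wx": 0, "wy": 0, "wz": -3, "x": 0, "y": 0, "z": 0, "fingers": 0}
    - {"wx": 0, "wy": 0, "wz": -3, "x": 0, "y": 0, "z": 0, "fingers": 0}

```text
time_s: 8.32
tcp_pos: [0.4577, -0.1832, 0.096]
tcp_rot: [0.891, 3.012, -0.001]
force: [-1.2, 0.3, 5.4]
grip_width: 0.172
grasp_force: 55.0
```

```bash
python3 st.py
```

```text
8.3167 [ 457.75 -183.19   96.05] yaw 147.04 tilt -0.07 F [-1.2  0.3  5.4] M [0.073 0.181 0.193]
```

>>> arm_command:
  moves:
    - {"wx": 0, "wy": 0, "wz": -3, "x": 0, "y": 0, "z": 0, "fingers": 0}
    - {"wx": 0, "wy": 0, "wz": -3, "x": 0, "y": 0, "z": 0, "fingers": 0}
    - {"wx": 0, "wy": 0, "wz": -3, "x": 0, "y": 0, "z": 0, "fingers": 0}
    - {"wx": 0, "wy": 0, "wz": -3, "x": 0, "y": 0, "z": 0, "fingers": 0}
    - {"wx": 0, "wy": 0, "wz": -3, "x": 0, "y": 0, "z": 0, "fingers": 0}

```text
time_s: 8.73
tcp_pos: [0.4578, -0.1831, 0.096]
tcp_rot: [1.276, 2.87, -0.001]
force: [-1.4, 0.9, 4.6]
grip_width: 0.173
grasp_force: 55.0
```

>>> arm_command:
  moves:
    - {"wx": 0, "wy": 0, "wz": -3, "x": 0, "y": 0, "z": 0, "fingers": 0}
    - {"wx": 0, "wy": 0, "wz": -3, "x": 0, "y": 0, "z": 0, "fingers": 0}
    - {"wx": 0, "wy": 0, "wz": -2, "x": 0, "y": 0, "z": 0, "fingers": 0}
    - {"wx": 0, "wy": 0, "wz": -1, "x": 0, "y": 0, "z": 0, "fingers": 0}
    - {"wx": 0, "wy": 0, "wz": -1, "x": 0, "y": 0, "z": 0, "fingers": 0}

```text
time_s: 9.15
tcp_pos: [0.4579, -0.1831, 0.096]
tcp_rot: [1.519, 2.749, -0.0]
force: [-0.5, 0.8, 5.3]
grip_width: 0.175
grasp_force: 55.0
```

```bash
python3 st.py
```

```text
9.15 [ 457.9  -183.08   96.02] yaw 122.16 tilt -0.02 F [-0.5  0.8  5.3] M [0.092 0.104 0.283]
```

>>> arm_command:
  moves:
    - {"wx": 0, "wy": 0, "wz": -1, "x": 0, "y": 0, "z": 0, "fingers": 0}
    - {"wx": 0, "wy": 0, "wz": -1, "x": 0, "y": 0, "z": 0, "fingers": 0}
    - {"wx": 0, "wy": 0, "wz": -0.5, "x": 0, "y": 0, "z": 0, "fingers": 0}
    - {"wx": 0, "wy": 0, "wz": -0.5, "x": 0, "y": 0, "z": 0, "fingers": 0}

```text
time_s: 9.48
tcp_pos: [0.4579, -0.1831, 0.096]
tcp_rot: [1.59, 2.709, -0.0]
force: [-0.5, 0.9, 5.9]
grip_width: 0.172
grasp_force: 55.0
```

```bash
python3 st.py
```

```text
9.4833 [ 457.92 -183.07   96.03] yaw 119.19 tilt -0.02 F [-0.5  0.9  5.9] M [0.107 0.052 0.218]
```

>>> arm_command:
  moves:
    - {"wx": 0, "wy": 0, "wz": -0.5, "x": 0, "y": 0, "z": 0, "fingers": 0}
    - {"wx": 0, "wy": 0, "wz": -0.4, "x": 0, "y": 0, "z": 0, "fingers": 0}
    - {"wx": 0, "wy": 0, "wz": -0.3, "x": 0, "y": 0, "z": 0, "fingers": 0}
    - {"wx": 0, "wy": 0, "wz": -0.3, "x": 0, "y": 0, "z": 0, "fingers": 0}

```text
time_s: 9.82
tcp_pos: [0.4579, -0.1831, 0.0961]
tcp_rot: [1.625, 2.688, -0.0]
force: [-0.6, 1.6, 4.5]
grip_width: 0.169
grasp_force: 55.0
```

```bash
python3 st.py
```

```text
9.8167 [ 457.94 -183.09   96.05] yaw 117.7 tilt -0.02 F [-0.6  1.6  4.5] M [0.105 0.095 0.181]
```

>>> arm_command:
  moves:
    - {"wx": 0, "wy": 0, "wz": -0.3, "x": 0, "y": 0, "z": 0, "fingers": 0}
    - {"wx": 0, "wy": 0, "wz": -0.3, "x": 0, "y": 0, "z": 0, "fingers": 0}
    - {"wx": 0, "wy": 0, "wz": -0.2, "x": 0, "y": 0, "z": 0, "fingers": 0}

```text
time_s: 10.07
tcp_pos: [0.4579, -0.1831, 0.0961]
tcp_rot: [1.643, 2.676, -0.0]
force: [-1.0, 0.8, 5.8]
grip_width: 0.173
grasp_force: 55.0
```

```bash
python3 st.py
```

```text
10.0667 [ 457.94 -183.09   96.05] yaw 116.9 tilt -0.01 F [-1.   0.8  5.8] M [0.056 0.113 0.183]
```

>>> arm_command:
  moves:
    - {"wx": 0, "wy": 0, "wz": -0.3, "x": 0, "y": 0, "z": 0, "fingers": 0}
    - {"wx": 0, "wy": 0, "wz": -0.2, "x": 0, "y": 0, "z": 0, "fingers": 0}
    - {"wx": 0, "wy": 0, "wz": -0.2, "x": 0, "y": 0, "z": 0, "fingers": 0}

```text
time_s: 10.32
tcp_pos: [0.4579, -0.1831, 0.096]
tcp_rot: [1.66, 2.666, -0.0]
force: [0.0, 1.1, 5.9]
grip_width: 0.168
grasp_force: 55.0
```

```bash
python3 st.py
```

```text
10.3167 [ 457.95 -183.07   96.04] yaw 116.2 tilt -0.01 F [0.  1.1 5.9] M [0.109 0.085 0.149]
```

>>> arm_command:
  moves:
    - {"wx": 0, "wy": 0, "wz": -0.3, "x": 0, "y": 0, "z": 0, "fingers": 0}
    - {"wx": 0, "wy": 0, "wz": -0.3, "x": 0, "y": 0, "z": 0, "fingers": 0}
    - {"wx": 0, "wy": 0, "wz": -0.2, "x": 0, "y": 0, "z": 0, "fingers": 0}

```text
time_s: 10.57
tcp_pos: [0.458, -0.1831, 0.096]
tcp_rot: [1.678, 2.654, -0.0]
force: [-1.1, 0.6, 5.1]
grip_width: 0.171
grasp_force: 55.0
```

```bash
python3 st.py
```

```text
10.5667 [ 457.98 -183.09   96.05] yaw 115.4 tilt -0.01 F [-1.1  0.6  5.1] M [0.126 0.162 0.214]
```

>>> arm_command:
  moves:
    - {"wx": 0, "wy": 0, "wz": -0.3, "x": 0, "y": 0, "z": 0, "fingers": 0}
    - {"wx": 0, "wy": 0, "wz": -0.3, "x": 0, "y": 0, "z": 0, "fingers": 0}
    - {"wx": 0, "wy": 0, "wz": -0.2, "x": 0, "y": 0, "z": 0, "fingers": 0}

```text
time_s: 10.82
tcp_pos: [0.4579, -0.1831, 0.096]
tcp_rot: [1.696, 2.643, -0.0]
force: [0.3, 1.6, 6.1]
grip_width: 0.172
grasp_force: 55.0
```

```bash
python3 st.py
```

```text
10.8167 [ 457.91 -183.07   96.02] yaw 114.61 tilt -0.02 F [0.3 1.6 6.1] M [0.151 0.115 0.315]
```

>>> arm_command:
  moves:
    - {"wx": 0, "wy": 0, "wz": -0.2, "x": 0, "y": 0, "z": 0, "fingers": 0}
    - {"wx": 0, "wy": 0, "wz": -0.1, "x": 0, "y": 0, "z": 0, "fingers": 0}
    - {"wx": 0, "wy": 0, "wz": 0, "x": 0, "y": 0, "z": 0, "fingers": 0}

```text
time_s: 11.07
tcp_pos: [0.4579, -0.1831, 0.096]
tcp_rot: [1.703, 2.639, -0.001]
force: [-0.6, 1.8, 4.1]
grip_width: 0.166
grasp_force: 55.0
```

```bash
python3 st.py
```

```text
11.0667 [ 457.9  -183.1    96.04] yaw 114.34 tilt -0.03 F [-0.6  1.8  4.1] M [0.114 0.127 0.426]
```

The moment is rising at about 0.11 N m per 0.3°, so the stop is being met. One small step more to confirm.

>>> arm_command:
  moves:
    - {"wx": 0, "wy": 0, "wz": -0.2, "x": 0, "y": 0, "z": 0, "fingers": 0}
    - {"wx": 0, "wy": 0, "wz": 0, "x": 0, "y": 0, "z": 0, "fingers": 0}
    - {"wx": 0, "wy": 0, "wz": 0, "x": 0, "y": 0, "z": 0, "fingers": 0}

```text
time_s: 11.32
tcp_pos: [0.4579, -0.1831, 0.096]
tcp_rot: [1.707, 2.636, -0.001]
force: [-0.8, 0.3, 5.2]
grip_width: 0.172
grasp_force: 55.1
```

```bash
python3 st.py
```

```text
11.3167 [ 457.89 -183.09   96.03] yaw 114.16 tilt -0.04 F [-0.8  0.3  5.2] M [0.135 0.11  0.42 ]
```

>>> arm_command:
  moves:
    - {"wx": 0, "wy": 0, "wz": -0.2, "x": 0, "y": 0, "z": 0, "fingers": 0}
    - {"wx": 0, "wy": 0, "wz": 0, "x": 0, "y": 0, "z": 0, "fingers": 0}
    - {"wx": 0, "wy": 0, "wz": 0, "x": 0, "y": 0, "z": 0, "fingers": 0}

```text
time_s: 11.57
tcp_pos: [0.4579, -0.1831, 0.0961]
tcp_rot: [1.711, 2.633, -0.001]
force: [-0.3, 1.0, 5.8]
grip_width: 0.169
grasp_force: 55.1
```

```bash
python3 st.py
```

```text
11.5667 [ 457.9  -183.09   96.06] yaw 113.97 tilt -0.04 F [-0.3  1.   5.8] M [0.122 0.156 0.553]
```

0.55 N m, a firm rise against the stop at about 51.5° of ring travel, so it is tight. Backing off within the hole play and lifting out.

>>> arm_command:
  moves:
    - {"wx": 0, "wy": 0, "wz": 1, "x": 0, "y": 0, "z": 0, "fingers": 0}
    - {"wx": 0, "wy": 0, "wz": 1.2, "x": 0, "y": 0, "z": 0, "fingers": 0}
    - {"wx": 0, "wy": 0, "wz": 1.2, "x": 0, "y": 0, "z": 0, "fingers": 0}
    - {"wx": 0, "wy": 0, "wz": 0, "x": 0, "y": 0, "z": 0, "fingers": 0}

```text
time_s: 11.9
tcp_pos: [0.458, -0.1832, 0.096]
tcp_rot: [1.633, 2.682, -0.0]
force: [-0.5, 0.2, 6.1]
grip_width: 0.171
grasp_force: 55.0
```

```bash
python3 st.py
```

```text
11.9 [ 458.   -183.21   96.04] yaw 117.31 tilt -0.01 F [-0.5  0.2  6.1] M [-0.082  0.049 -0.017]
```

The moment is zero, so the pins are free. Lifting slowly.

>>> arm_command:
  moves:
    - {"wx": 0, "wy": 0, "wz": 0, "x": 0, "y": 0, "z": 2, "fingers": 0}
    - {"wx": 0, "wy": 0, "wz": 0, "x": 0, "y": 0, "z": 3, "fingers": 0}
    - {"wx": 0, "wy": 0, "wz": 0, "x": 0, "y": 0, "z": 4, "fingers": 0}
    - {"wx": 0, "wy": 0, "wz": 0, "x": 0, "y": 0, "z": 5, "fingers": 0}
    - {"wx": 0, "wy": 0, "wz": 0, "x": 0, "y": 0, "z": 10, "fingers": 0}

```text
time_s: 12.32
tcp_pos: [0.4564, -0.1819, 0.1187]
tcp_rot: [-1.633, -2.68, -0.001]
force: [-0.1, 0.4, -2.0]
grip_width: 0.171
grasp_force: 55.0
```

>>> arm_command:
  moves:
    - {"wx": 0, "wy": 0, "wz": 0, "x": 0, "y": 0, "z": 20, "fingers": 0}
    - {"wx": 0, "wy": 0, "wz": 2, "x": 0, "y": 0, "z": 30, "fingers": 0}
    - {"wx": 0, "wy": 0, "wz": 2, "x": -3, "y": 10, "z": 30, "fingers": 0}
    - {"wx": 0, "wy": 0, "wz": 2, "x": -3, "y": 24, "z": 0, "fingers": 0}
    - {"wx": 0, "wy": 0, "wz": 2, "x": -3, "y": 30, "z": 0, "fingers": 0}

```text
time_s: 12.73
tcp_pos: [0.4498, -0.1199, 0.2029]
tcp_rot: [1.442, 2.785, -0.001]
force: [0.6, 1.0, -2.7]
grip_width: 0.17
grasp_force: 55.0
```

>>> arm_command:
  moves:
    - {"wx": 0, "wy": 0, "wz": 2, "x": -3, "y": 30, "z": 0, "fingers": 0}
    - {"wx": 0, "wy": 0, "wz": 2, "x": -3, "y": 30, "z": 0, "fingers": 0}
    - {"wx": 0, "wy": 0, "wz": 2, "x": -3, "y": 30, "z": 0, "fingers": 0}
    - {"wx": 0, "wy": 0, "wz": 2, "x": -2, "y": 30, "z": 0, "fingers": 0}
    - {"wx": 0, "wy": 0, "wz": 2, "x": 0, "y": 30, "z": 0, "fingers": 0}

```text
time_s: 13.15
tcp_pos: [0.4368, 0.0327, 0.2003]
tcp_rot: [1.192, 2.906, 0.0]
force: [1.2, 0.1, -1.8]
grip_width: 0.17
grasp_force: 55.0
```

>>> arm_command:
  moves:
    - {"wx": 0, "wy": 0, "wz": 2, "x": 0, "y": 30, "z": 0, "fingers": 0}
    - {"wx": 0, "wy": 0, "wz": 2, "x": 0, "y": 30, "z": 0, "fingers": 0}
    - {"wx": 0, "wy": 0, "wz": 2, "x": 0, "y": 30, "z": 0, "fingers": 0}
    - {"wx": 0, "wy": 0, "wz": 2, "x": 0, "y": 30, "z": 0, "fingers": 0}
    - {"wx": 0, "wy": 0, "wz": 2.2, "x": 0, "y": 18, "z": 0, "fingers": 0}

```text
time_s: 13.57
tcp_pos: [0.4368, 0.1719, 0.2003]
tcp_rot: [-0.926, -3.002, -0.002]
force: [0.4, -0.4, -1.4]
grip_width: 0.169
grasp_force: 55.0
```

>>> arm_command:
  moves:
    - {"wx": 0, "wy": 0, "wz": 0, "x": 0, "y": 8, "z": 0, "fingers": 0}
    - {"wx": 0, "wy": 0, "wz": 0, "x": 0, "y": 0, "z": 0, "fingers": 0}
    - {"wx": 0, "wy": 0, "wz": 0, "x": 0, "y": 0, "z": 0, "fingers": 0}
    - {"wx": 0, "wy": 0, "wz": 0, "x": 0, "y": 0, "z": 0, "fingers": 0}

```text
time_s: 13.9
tcp_pos: [0.4376, 0.1761, 0.1996]
tcp_rot: [0.934, 2.999, -0.001]
force: [-0.5, 0.5, -2.1]
grip_width: 0.165
grasp_force: 55.0
```

```bash
python3 st.py; python3 look.py w5
```

```text
13.9 [437.63 176.15 199.64] yaw 145.41 tilt -0.05 F [-0.5  0.5 -2.1] M [ 0.012 -0.009 -0.005]
13.9 [0.4376 0.1761 0.1996] [ 9.340e-01  2.999e+00 -1.000e-03] [-0.5  0.5 -2.1]
```

View pics/w5b.png

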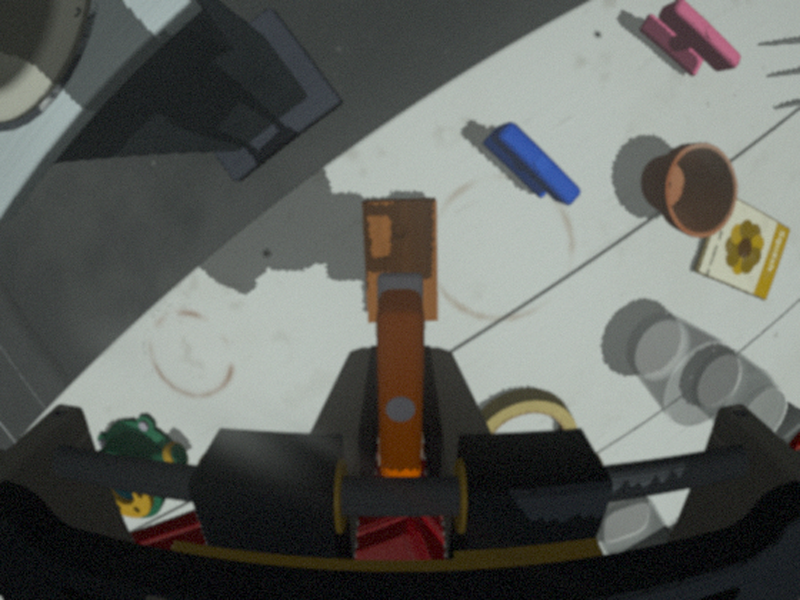

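The spanner still hangs square and centred in the grip: handle u 377–424, crossbar end at v≈274. The stand is below it at (363–437, 199–321). Correcting by the recorded pickup pose and descending.

>>> arm_command:
  moves:
    - {"wx": 0, "wy": 0, "wz": 2.2, "x": 0.5, "y": 1.5, "z": -25, "fingers": 0}
    - {"wx": 0, "wy": 0, "wz": 0, "x": 0, "y": 0, "z": -35, "fingers": 0}
    - {"wx": 0, "wy": 0, "wz": 0, "x": 0, "y": 0, "z": -35, "fingers": 0}
    - {"wx": 0, "wy": 0, "wz": 0, "x": 0, "y": 0, "z": -25, "fingers": 0}
    - {"wx": 0, "wy": 0, "wz": 0, "x": 0, "y": 0, "z": -10, "fingers": 0}

```text
time_s: 14.37
tcp_pos: [0.4351, 0.1772, 0.0657]
tcp_rot: [-0.875, -3.011, 0.005]
force: [-1.4, 0.1, -2.2]
grip_width: 0.17
grasp_force: 55.0
```

>>> arm_command:
  moves:
    - {"wx": 0, "wy": 0, "wz": 0, "x": 0, "y": 0, "z": 0, "fingers": 0}
    - {"wx": 0, "wy": 0, "wz": 0, "x": 0, "y": 0, "z": 0, "fingers": 0}
    - {"wx": 0, "wy": 0, "wz": 0, "x": 0, "y": 0, "z": 0, "fingers": 0}

```text
time_s: 14.62
tcp_pos: [0.44, 0.1786, 0.0716]
tcp_rot: [0.874, 3.014, 0.002]
force: [0.2, 0.1, -2.9]
grip_width: 0.173
grasp_force: 55.0
```

```bash
python3 st.py
```

```text
14.6167 [439.98 178.62  71.63] yaw 147.67 tilt 0.14 F [ 0.2  0.1 -2.9] M [0.003 0.069 0.03 ]
```

>>> arm_command:
  moves:
    - {"wx": 0, "wy": 0, "wz": 0, "x": -0.5, "y": -0.8, "z": 0, "fingers": 0}
    - {"wx": 0, "wy": 0, "wz": 0, "x": 0, "y": 0, "z": -4, "fingers": 0}
    - {"wx": 0, "wy": 0, "wz": 0, "x": 0, "y": 0, "z": -2, "fingers": 0}
    - {"wx": 0, "wy": 0, "wz": 0, "x": 0, "y": 0, "z": 0, "fingers": 0}
    - {"wx": 0, "wy": 0, "wz": 0, "x": 0, "y": 0, "z": 0, "fingers": 0}

```text
time_s: 15.03
tcp_pos: [0.4374, 0.1779, 0.0635]
tcp_rot: [-0.874, -3.018, 0.0]
force: [-0.1, -0.6, -2.1]
grip_width: 0.169
grasp_force: 55.0
```

```bash
python3 st.py
```

```text
15.0333 [437.43 177.91  63.47] yaw 147.71 tilt 0.01 F [-0.1 -0.6 -2.1] M [-0.037 -0.062  0.065]
```

>>> arm_command:
  moves:
    - {"wx": 0, "wy": 0, "wz": 0, "x": 0.8, "y": 0, "z": -3, "fingers": 0}
    - {"wx": 0, "wy": 0, "wz": 0, "x": 0, "y": 0, "z": -2, "fingers": 0}
    - {"wx": 0, "wy": 0, "wz": 0, "x": 0, "y": 0, "z": -2, "fingers": 0}
    - {"wx": 0, "wy": 0, "wz": 0, "x": 0, "y": 0, "z": 0, "fingers": 0}

```text
time_s: 15.37
tcp_pos: [0.4379, 0.1778, 0.0559]
tcp_rot: [-0.874, -3.017, 0.001]
force: [-0.1, 0.9, -2.1]
grip_width: 0.17
grasp_force: 55.0
```

```bash
python3 st.py
```

```text
15.3667 [437.88 177.83  55.9 ] yaw 147.7 tilt 0.04 F [-0.1  0.9 -2.1] M [-0.073  0.04   0.011]
```

4 mm into the holes with no force. Seating it.

>>> arm_command:
  moves:
    - {"wx": 0, "wy": 0, "wz": 0, "x": 0, "y": 0, "z": -2, "fingers": 0}
    - {"wx": 0, "wy": 0, "wz": 0, "x": 0, "y": 0, "z": -1.5, "fingers": 0}
    - {"wx": 0, "wy": 0, "wz": 0, "x": 0, "y": 0, "z": -0.5, "fingers": 0}
    - {"wx": 0, "wy": 0, "wz": 0, "x": 0, "y": 0, "z": 0, "fingers": 0}
    - {"wx": 0, "wy": 0, "wz": 0, "x": 0, "y": 0, "z": 0, "fingers": 0}

```text
time_s: 15.78
tcp_pos: [0.4383, 0.1779, 0.0525]
tcp_rot: [0.874, 3.018, -0.0]
force: [0.6, -0.4, -1.4]
grip_width: 0.173
grasp_force: 55.0
```

```bash
python3 st.py
```

```text
15.7833 [438.34 177.88  52.49] yaw 147.7 tilt -0.0 F [ 0.6 -0.4 -1.4] M [-0.039  0.025 -0.039]
```

>>> arm_command:
  moves:
    - {"wx": 0, "wy": 0, "wz": 0, "x": 0, "y": 0, "z": -0.6, "fingers": 0}
    - {"wx": 0, "wy": 0, "wz": 0, "x": 0, "y": 0, "z": 0, "fingers": 0}
    - {"wx": 0, "wy": 0, "wz": 0, "x": 0, "y": 0, "z": 0, "fingers": 0}

```text
time_s: 16.03
tcp_pos: [0.4385, 0.1779, 0.0522]
tcp_rot: [0.874, 3.017, 0.0]
force: [-1.3, -0.8, 1.8]
grip_width: 0.168
grasp_force: 55.0
```

```bash
python3 st.py
```

```text
16.0333 [438.49 177.92  52.17] yaw 147.71 tilt 0.01 F [-1.3 -0.8  1.8] M [-0.09   0.186 -0.034]
```

Seated on the stand (z 52.2 mm, force now upward). Releasing and retreating upward.

>>> arm_command:
  moves:
    - {"wx": 0, "wy": 0, "wz": 0, "x": 0, "y": 0, "z": 0, "fingers": 0.22}
    - {"wx": 0, "wy": 0, "wz": 0, "x": 0, "y": 0, "z": 0, "fingers": 0.3}
    - {"wx": 0, "wy": 0, "wz": 0, "x": 0, "y": 0, "z": 0, "fingers": 0.45}
    - {"wx": 0, "wy": 0, "wz": 0, "x": 0, "y": 0, "z": 0, "fingers": 0.6}
    - {"wx": 0, "wy": 0, "wz": 0, "x": 0, "y": 0, "z": 0, "fingers": 0.6}

```text
time_s: 16.45
tcp_pos: [0.4384, 0.1779, 0.052]
tcp_rot: [0.874, 3.017, 0.0]
force: [0.5, 0.4, -0.4]
grip_width: 0.484
grasp_force: 0.0
```

>>> arm_command:
  moves:
    - {"wx": 0, "wy": 0, "wz": 0, "x": 0, "y": 0, "z": 5, "fingers": 0.7}
    - {"wx": 0, "wy": 0, "wz": 0, "x": 0, "y": 0, "z": 20, "fingers": 0.8}
    - {"wx": 0, "wy": 0, "wz": 0, "x": 0, "y": 0, "z": 30, "fingers": 0.8}
    - {"wx": 0, "wy": 0, "wz": 0, "x": 0, "y": 0, "z": 35, "fingers": 0.8}
    - {"wx": 0, "wy": 0, "wz": 0, "x": 0, "y": 0, "z": 35, "fingers": 0.8}

```text
time_s: 16.87
tcp_pos: [0.4376, 0.1778, 0.1783]
tcp_rot: [-0.873, -3.017, 0.001]
force: [1.8, 0.2, 0.8]
grip_width: 0.799
grasp_force: 0.0
```

>>> arm_command:
  moves:
    - {"wx": 0, "wy": 0, "wz": 0, "x": 0, "y": 0, "z": 20, "fingers": 1}
    - {"wx": 0, "wy": 0, "wz": 0, "x": 0, "y": 0, "z": 0, "fingers": 1}
    - {"wx": 0, "wy": 0, "wz": 0, "x": 0, "y": 0, "z": 0, "fingers": 1}

```text
time_s: 17.12
tcp_pos: [0.4391, 0.178, 0.1981]
tcp_rot: [0.873, 3.015, 0.002]
force: [-0.1, -0.4, -0.3]
grip_width: 0.987
grasp_force: 0.0
```

```bash
python3 st.py; python3 look.py w6
python3 - <<'E'
import cv2,numpy as np
from h import viewer
a=viewer.grab_frame('scene')[150:300,160:400]; w=cv2.imread('pics/w6.png')
cv2.imwrite('pics/fin.png',np.hstack([cv2.resize(w[100:300,180:380],(400,400)),cv2.resize(a[:,:150],(400,400))]))
E
```

```text
17.1167 [439.14 178.01 198.15] yaw 147.7 tilt 0.11 F [-0.1 -0.4 -0.3] M [ 0.03   0.012 -0.034]
17.1167 [0.4391 0.178  0.1981] [8.730e-01 3.015e+00 2.000e-03] [-0.1 -0.4 -0.3]
```

View pics/fin.png

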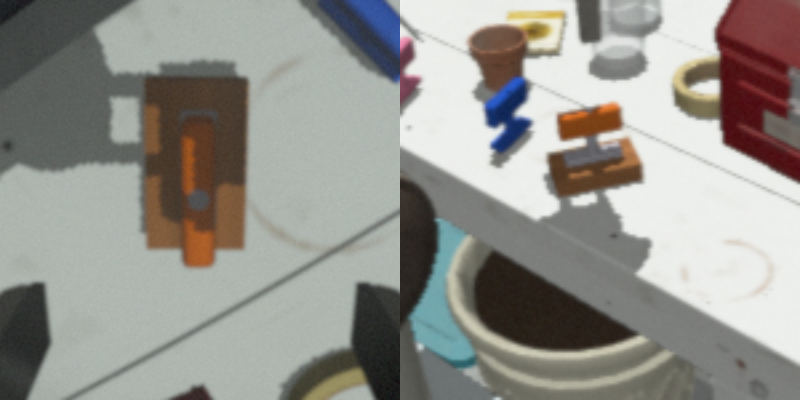

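The picture shows the spanner upright in its stand, crossbar flat: left panel (198,190), right panel (592,140). The gripper is clear and the pot and look-alikes have not moved. Handing in.

```bash
python3 -c "
from bench import ctrl
print(ctrl.sign_off())"
```

```text
the job is handed in; nothing more can be done
None
```

The brass ring is tight against its stop (last reading about 0.55 N m, under the 0.7 limit), the spanner stands upright in its stand with its pins in the holes, nothing else on the bench was touched, and the job was handed in at about 17 s.

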